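# Set out the staining station

### The job

Set out the staining station: stand the three small bottles in the three recesses of the white bottle board, the red bottle in the one nearest the blue cooling block, the yellow-capped bottle in the one nearest the freezer box, and the amber bottle between them. Put the white and blue carton on the middle of the freezer box's lid, its long side along the box's long side, and the maroon vial box squarely on top of the carton, long side along long side. Do not tip a bottle over, and leave the sample jar and the timer where they are.

Things in the scene. Friction and masses are not known exactly. Their poses are not given: they have to be found in the camera images.
- red_bottle: Loose small round bottle of red stain with white cap. Body 42 mm across, 94 mm tall with the cap (cap 28 mm across, 16 mm high). Origin at the centre of its underside, z up.
- amber_bottle: Loose small round brown (amber) bottle with black cap. Body 39 mm across, 89 mm tall with the cap (cap 26 mm across, 15 mm high). Origin at the centre of its underside, z up.
- yellow_bottle: Loose small round whitish bottle with yellow screw cap. Body 44 mm across, 107 mm tall with the cap (cap 32 mm across, 18 mm high). Origin at the centre of its underside, z up.
- carton: Loose small carton of cover slips, white with a blue band, flat top. 45 mm along its x, 67 mm along its y, 52 mm high. Origin at the centre of its underside, z up.
- vial_box: Loose small box of stained vials: maroon lower half, clear pinkish upper half. 49 mm along its x, 59 mm along its y at the widest (46 x 56 mm to the touch), 58 mm high, flat base. Origin at the centre of its underside, z up.
- bottle_board: White board, fixed, 84 mm along its x, 240 mm along its y, 16 mm high, with three square recesses in a row along y: 62 x 62 mm, 10 mm deep (floor 6 mm above the bench), centres at x = 0, y = -76, 0, +76 mm. Origin at the centre of its underside, z up. One end points to the cooling block, the other to the freezer box; which is which changes.
- cooling_block: Blue cooling block filled with capped micro tubes, standing fast beside one end of the bottle board; 52 mm along its x, 100 mm along its y, 34 mm high. Origin at the centre of its underside, z up.
- freezer_box: Storage box, dark navy with a beige flat lid, standing fast beside the other end of the bottle board; 105 mm along its x, 154 mm along its y, 66 mm high. Origin at the centre of its underside, z up.
- sample_jar: Bystander: loose white sample jar with blue lid, 56 mm across, 72 mm tall, behind the board. Origin at the centre of its underside, z up.
- timer: Bystander: loose flat white bench timer with coloured keys, lying face up, 66 x 66 mm, 18 mm high, behind the board. Origin at the centre of its underside, z up.

How it is judged:
By the outcome, as a careful person would: the job done as asked, in the order asked, and still so for the second after the job is handed in, with the robot touching nothing.
It also fails if it takes over 125 s, if anything falls off the work surface, if the arm or the gripper's body presses on something with over 40 N, if the wrist force passes 120 N, or if a joint passes its speed limit or range.

### The arm

A 7-joint arm with a two-finger parallel gripper is mounted at the origin on a cart in front of the work surface, level with it; the furniture and walls round the work are solid. World frame = base frame: x ahead of the robot, y to its left, z up, the work surface at z = 0. Lengths are in mm, angles in rad, forces in N, time in s.
With the tool pointing down it reaches from about 425 to 950 mm from the base axis. Payload 4.7 kg.
Tool frame: the origin (TCP) lies midway between the tips of the shut fingers; the grasp point (between the pads) lies 19 mm behind it; z points along the fingers, y is the line along which they close (so a half turn about z gives the same grasp; the last joint's range is limited). The gripper opens to 85 mm and grips with 20 to 120 N. Pads are 22 mm wide; open, the fingers measure 114 mm over their backs; the gripper's body (76 mm by 85 mm) begins 54 mm behind the grasp point. The pads swing forward as they close: fully open they stand 13 mm farther back than shut.
Start: joints at [-1.301, 0.469, -0.049, 1.532, 0.024, 1.141, -0.082], TCP at [198.661, 645.122, 231.335] pointing down, gripper open.
Joint ranges: [-2.59, 2.59], [-0.33, 1.99], [-1.39, 1.29], [0.1, 2.45], [-1.04, 4.18], [0.21, 1.99], [-2.66, 2.66]. Speed limits (rad/s): [2.57, 2.57, 3.14, 3.14, 3.14, 3.14, 3.14].

### API

Orientations are given as a unit quaternion [w, x, y, z].
In Python, from plant import robot gives the robot as it stands. The module is installed in compiled form; this text tells all that it offers.
- The arm moves only by the tool servo_tool, never from a script. Its argument "plan" is text: rows parted by semicolons, each of 7 numbers parted by spaces: the shift along the tool's x, y, z each as a share of 10 cm, from -1 to 1, then the turn, a rotation vector about the tool's x, y, z each as a share of 45 degrees, from -1 to 1, then the opening, from 0 (shut) to 1 (fully open). A call has 1 to 10 rows; each row is the pose to reach, as a shift and turn from the pose commanded when the call began, along the tool's axes at that moment; what a row does not reach only later rows make up. A row lasts 1/8 s, in which the tool goes at most 62.5 mm and 10.7 degrees, less where a joint would pass 70% of its speed; a pose out of reach is approached as far as the arm can. A call with a number of a shift or a turn outside -1 to 1 is refused whole. A call with a gripper value outside its range is refused whole. The fingers move at their own pace and stop on an object; "squeeze" is the grip in N (left out, the last holds). Time passes only in rows, so rows that repeat a pose let the fingers close. It gives the time, the measured TCP pose, the force, the opening and the grip force at its end, in the units of the state.
- robot.state(): the state, without advancing time (a new reading comes with each control period).
- robot.snapshot(name): name is "scene" or "top" or "wrist"; returns (picture, depth): 384x512x3 uint8, red, green, blue; 384x512 float32, mm along the optical axis (not along the pixel's ray), 0 where there is no reading.
- robot.camera_info(name): a dict with "fovy" (degrees; the focal length in pixels is half the picture's height over the tangent of half this angle, whatever the lens; pixels are square), "cx", "cy" (the principal point, pixels), "position" and "orientation" of the camera in the world. Camera axes: x right, y up, looking along -z (the intrinsics and any distortion apply to the point x, -y, -z); pixel columns grow to the right and rows downward; lengths in mm; the calibration is good to about 2 mm. A picture is of the moment at which its call begins: read the wrist's pose just before it. camera_info takes no time and is no camera call; for the wrist camera it gives the pose at the moment of the call.
- robot.close_job(): hands the job in; it is judged then, once.
The state is a dict: "clock": time; "joint_pos": joint angles; "joint_vel": joint speeds; "effort": joint torques, N m; "ee_pos": TCP position; "tcp_rot": TCP orientation; "wrist_force": force on the tool from outside, world axes, zero at the start; "wrist_torque": the same for the moment, N m; "width": finger opening in mm; "grip_force": force on a finger pad.
Only numpy, scipy, OpenCV 4.12 (cv2) and the standard library are available. Lean on these libraries where they do the work, as an engineer would, in place of code of your own. Each camera call takes 0.05 s, during which the arm holds its last target. There are 200 camera calls.

## Working session

There is one attempt and no reset: what is moved stays moved. The work goes in short steps, Python scripts to look and compute and a tool call to move; the robot and the scene stay as the last step left them, time stands still between calls to the robot, and variables do not carry over. Pictures are saved under pics/ and viewed, at most 14 in all, crops included, and the job is handed in when it is done.

Besides the shell and the picture viewer there is one more tool, called after "Emit:" by a JSON object that holds its "method" and its "body", one argument or row to a line. servo_tool: Moves the arm, as the interface text tells. Shift numbers are shares of 10 cm and turn numbers shares of 45 degrees, none past 1 either way. Its arguments: {"type":"object","properties":{"plan":{"type":"string"},"squeeze":{"type":"number"}},"required":["plan"]}

```bash
mkdir -p pics
cat > h.py <<'E'
import numpy as np, cv2
from scipy.spatial.transform import Rotation as R
from plant import robot
def q2R(q): return R.from_quat([q[1],q[2],q[3],q[0]]).as_matrix()
def cloud(depth,ci):
    h,w=depth.shape; f=h/2/np.tan(np.radians(ci['fovy'])/2)
    v,u=np.mgrid[:h,:w]
    p=np.stack([(u-ci['cx'])/f*depth,-(v-ci['cy'])/f*depth,-depth],-1)
    return p@q2R(ci['orientation']).T+np.array(ci['position'])
def snap(n):
    ci=robot.camera_info(n); im,d=robot.snapshot(n); return im,d,ci
E
python3 - <<'E'
from h import *
for n in ('scene','top'):
    im,d,ci=snap(n); print(n,ci)
    cv2.imwrite(f'pics/{n}0.png',cv2.resize(im[:,:,::-1],(800,600))); np.savez(f'{n}0.npz',im=im,d=d,P=cloud(d,ci))
s=robot.state();print(s)
E
```

```text
scene {'fovy': 42.96276021992391, 'cx': 259.1913848822338, 'cy': 188.89604595578032, 'position': array([-124.68078359, -469.12863487, 1060.77300672]), 'orientation': array([ 0.81792247,  0.31285287, -0.16585498, -0.45345124])}
top {'fovy': 44.38361829390784, 'cx': 250.76382945693584, 'cy': 194.0069123202288, 'position': array([ 554.0769627 ,  -10.45648622, 1316.83295526]), 'orientation': array([ 0.70742222,  0.01376205, -0.00715931, -0.70662094])}
{'clock': 0.1, 'joint_pos': array([-1.30088765,  0.46934544, -0.04859291,  1.53355301,  0.02407145,
        1.14101497, -0.08232435]), 'joint_vel': array([ 8.52956565e-04, -3.76054257e-03, -1.09542292e-03, -3.68164344e-03,
        4.47258404e-04,  1.42385254e-04, -2.50770254e-05]), 'effort': array([ 7.17089388e-04, -5.11512566e+01, -4.70996532e-02, -2.38391876e+01,
        1.07742503e-02,  4.29021471e-03, -1.15430407e-06]), 'ee_pos': array([198.5350672 , 644.59890395, 230.38578072]), 'tcp_rot': array([-1.11623193e-04,  1.48853794e-01,  9.88858834e-01, -8.61116786e-04]), 'wrist_force': array([ 0.61385334, -0.828968  ,  0.00225508]), 'wrist_torque': array([ 0.00134862, -0.06128163,  0.02914355]), 'grip_force': 0.0, 'width': 85.51904299807416}
```

View pics/top0.png

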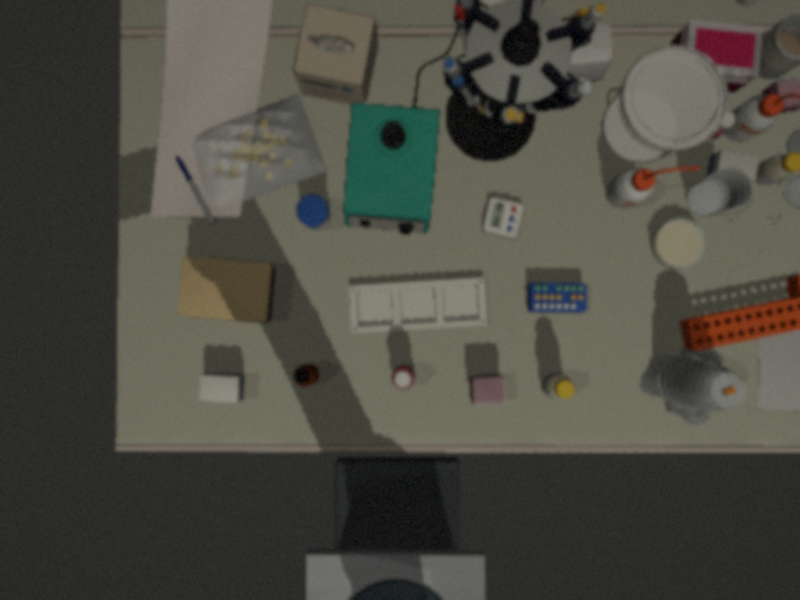

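View pics/scene0.png

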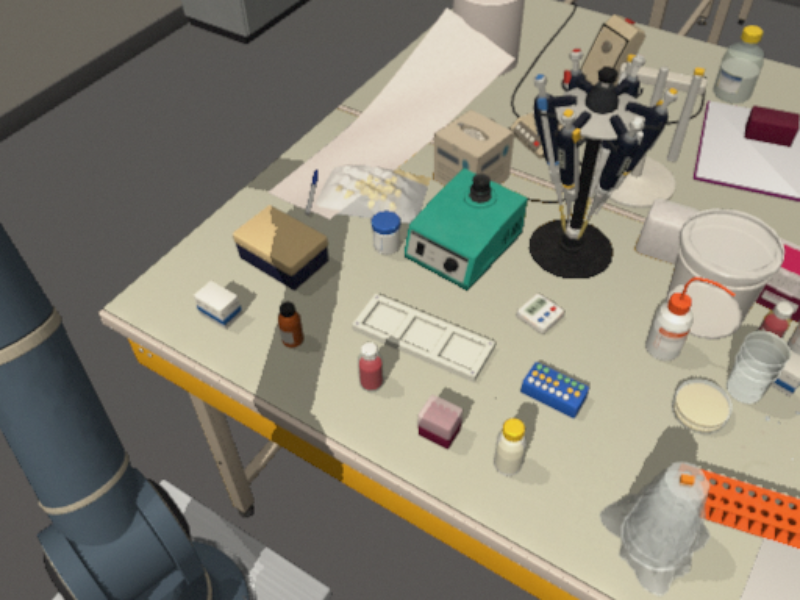

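The views show, in 800x600 px, the carton (220,388), amber (306,375), red (402,377), vial box (487,389), yellow (563,386), board (418,302), cooling block (557,297), freezer (226,289), jar (313,211) and timer (503,216). The freezer box is on the left (+y).

```bash
cat > m.py <<'E'
from h import *
def fit(P,lo,hi,c,r):
    m=(P[...,2]>lo)&(P[...,2]<hi)&(np.hypot(P[...,0]-c[0],P[...,1]-c[1])<r)
    q=P[m]
    if len(q)<5: return None
    # robust rectangle
    rc=cv2.minAreaRect(q[:,:2].astype(np.float32))
    return len(q),np.round(q.mean(0),1),[np.round(x,1) for x in rc]
E
python3 - <<'E'
from m import *
o=dict(carton=(220,388,40,62,60),amber=(306,375,70,110,35),red=(402,377,75,115,35),vial=(487,389,45,70,50),yellow=(563,386,85,125,35),board=(418,302,10,24,140),cool=(557,297,20,50,70),freezer=(226,289,55,80,110),jar=(313,211,60,90,45),timer=(503,216,10,25,55))
T=np.load('top0.npz'); S=np.load('scene0.npz')
P=T['P'];b=P[240:250,330:350];print('bench z',np.median(P[215:225,380:440,2]),np.median(S['P'][230:240,120:130,2]))
for k,(u,v,lo,hi,r) in o.items():
    c=np.median(P[int(v/1.5625)-2:int(v/1.5625)+3,int(u/1.5625)-2:int(u/1.5625)+3].reshape(-1,3),0)
    print(k,c.round(1));print('  top',fit(P,lo,hi,c,r));print('  scn',fit(S['P'],lo,hi,c,r))
E
```

```text
bench z 1.6773943946766394 0.18391661428415773
carton [446.3 298.3  53.5]
  top (427, array([444. , 298.7,  51.6]), [array([443.5, 299.9]), array([66.9, 44.7]), np.float64(87.5)])
  scn (368, array([443.9, 300.5,  51.7]), [array([446.6, 303.8]), array([71.1, 46.8]), np.float64(88.9)])
amber [470.2 146.5  88.3]
  top (93, array([468. , 151.6,  86.2]), [array([466.8, 152.2]), array([25.3, 27. ]), np.float64(89.3)])
  scn (104, array([466.5, 153.1,  84.4]), [array([468.3, 155.1]), array([28.8, 28.1]), np.float64(58.8)])
red [468.5 -15.3  95.7]
  top (105, array([465.4, -15.2,  91.7]), [array([464.5, -16.7]), array([31.5, 28.9]), np.float64(0.1)])
  scn (129, array([463.2, -16.1,  89.8]), [array([466. , -14.7]), array([29.5, 28.8]), np.float64(45.7)])
vial [ 447.8 -159.    60.5]
  top (398, array([ 442.3, -163. ,   58.8]), [array([ 441.9, -163. ]), array([47.9, 57.8]), np.float64(0.8)])
  scn (479, array([ 440.2, -161.9,   57.8]), [array([ 443. , -160.7]), array([51.9, 57.4]), np.float64(3.2)])
yellow [ 454.6 -278.5  107.7]
  top (143, array([ 449.5, -279.6,  105.3]), [array([ 448. , -28
[... 682 characters left out ...]
op (2212, array([614.5, 288.2,  65.7]), [array([614.6, 289.6]), array([154.2, 103.3]), np.float64(84.9)])
  scn (1415, array([612.5, 287.9,  66.2]), [array([616.7, 292.6]), array([156.9, 107.5]), np.float64(83.7)])
jar [747.7 136.3  73.5]
  top (350, array([748.1, 138.6,  71.7]), [array([748.3, 139.3]), array([54. , 53.8]), np.float64(0.7)])
  scn (230, array([748.2, 139.6,  70.9]), [array([750.8, 141.5]), array([54.7, 55.4]), np.float64(81.4)])
timer [ 748.1 -192.8   16.1]
  top (531, array([ 743.9, -193.7,   17.1]), [array([ 747. , -194.5]), array([64.2, 70.4]), np.float64(77.0)])
  scn (424, array([ 743.9, -192.1,   17. ]), [array([ 746.5, -190.7]), array([65.9, 68.3]), np.float64(75.8)])
```

```bash
cat >> m.py <<'E'
def go(tgt,yaw=0.0,start=None):
    "tgt world TCP mm, yaw of tool y axis from world x (deg); prints shares"
    s=robot.state(); p=np.array(s['ee_pos']) if start is None else np.array(start)
    M=q2R(s['tcp_rot']); d=M.T@(np.array(tgt)-p)
    c,sn=np.cos(np.radians(yaw)),np.sin(np.radians(yaw))
    y=np.array([c,sn,0]);z=np.array([0,0,-1.]);x=np.cross(y,z)
    rv=R.from_matrix(M.T@np.stack([x,y,z],1)).as_rotvec(degrees=True)
    print('shift',(d/100).round(3),'turn',(rv/45).round(3),'at',p.round(1))
E
python3 - <<'E'
from m import *
for n in('top0','scene0'):
    P=np.load(n+'.npz')['P']
    m=(abs(P[...,0]-590)<75)&(abs(P[...,1]+43)<150)
    q=P[m&(P[...,2]>12)&(P[...,2]<22)][:,:2].astype(np.float32)
    k=np.array([ (np.hypot(*(q-a).T)<8).sum()>4 for a in q]); q=q[k]
    rc=cv2.minAreaRect(q); print(n,rc)
go([450,300,230])
E
```

```text
top0 ((588.4730834960938, -41.988075256347656), (83.938232421875, 239.8538360595703), 3.5469868183135986)
scene0 ((591.688720703125, -37.766876220703125), (90.72531127929688, 241.8458709716797), 3.3341052532196045)
shift [-3.418 -2.553  0.008] turn [-2.00e-03  1.00e-03  1.62e+00] at [198.5 644.6 230.4]
```

Emit:
{"method": "servo_tool", "body": {
  "plan": "-1 -0.75 0 0 0 1 1;-1 -0.75 0 0 0 1 1;-1 -0.75 0 0 0 1 1;-1 -0.75 0 0 0 1 1;-1 -0.75 0 0 0 1 1",
  "squeeze": 40
}}

```text
clock: 0.72
ee_pos: [272.0, 543.7, 231.0]
tcp_rot: [0.0, 0.516, 0.857, -0.0]
wrist_force: [0.1, 0.3, -0.2]
width: 85.1
grip_force: 0.0
```

Emit:
{"method": "servo_tool", "body": {
  "plan": "-1 0.15 0 0 0 0.62 1;-1 0.15 0 0 0 0.62 1;-1 0.15 0 0 0 0.62 1;-1 0.15 0 0 0 0.62 1"
}}

```text
clock: 1.23
ee_pos: [332.1, 462.5, 231.2]
tcp_rot: [-0.0, 0.706, 0.708, -0.0]
wrist_force: [-0.6, 0.1, -0.7]
width: 85.7
grip_force: 0.0
```

```bash
python3 -c "
from m import *
go([450,0,230]);print(robot.state()['joint_pos'].round(2),robot.state()['clock'])"
```

```text
shift [-4.628  1.168  0.012] turn [-0.     0.     0.003] at [332.1 462.5 231.2]
[-1.22  0.3   0.25  1.8  -0.08  1.05 -0.94] 1.225
```

Emit:
{"method": "servo_tool", "body": {
  "plan": "-1 0.6 0 0 0 0 1;-1 0.6 0 0 0 0 1"
}}

```text
clock: 1.48
ee_pos: [392.3, 362.2, 231.1]
tcp_rot: [0.0, 0.705, 0.709, -0.0]
wrist_force: [1.1, 0.4, -0.0]
width: 85.7
grip_force: 0.0
```

Emit:
{"method": "servo_tool", "body": {
  "plan": "-1 0.6 0 0 0 0 1;-1 0.6 0 0 0 0 1"
}}

```text
clock: 1.72
ee_pos: [452.7, 261.4, 231.4]
tcp_rot: [0.0, 0.706, 0.709, 0.0]
wrist_force: [0.5, 0.4, -0.5]
width: 85.6
grip_force: 0.0
```

Emit:
{"method": "servo_tool", "body": {
  "plan": "-1 0 0 0 0 0 1;-1 0 0 0 0 0 1"
}}

```text
clock: 1.98
ee_pos: [452.1, 160.1, 231.2]
tcp_rot: [0.0, 0.707, 0.708, -0.0]
wrist_force: [0.2, 0.8, -0.5]
width: 85.2
grip_force: 0.0
```

Emit:
{"method": "servo_tool", "body": {
  "plan": "-1 0 0 0 0 0 1;-1 0 0 0 0 0 1"
}}

```text
clock: 2.22
ee_pos: [451.8, 60.5, 231.4]
tcp_rot: [0.0, 0.706, 0.708, 0.0]
wrist_force: [0.3, 0.1, -1.0]
width: 85.5
grip_force: 0.0
```

Emit:
{"method": "servo_tool", "body": {
  "plan": "-0.78 0.13 0.5 0 0 0 1;-0.78 0.13 0.5 0 0 0 1;-0.78 0.13 0.5 0 0 0 1"
}}

```text
clock: 2.6
ee_pos: [464.4, -16.7, 180.2]
tcp_rot: [-0.001, 0.707, 0.707, -0.001]
wrist_force: [0.4, 0.6, -0.3]
width: 85.5
grip_force: 0.0
```

Run:
```python
from m import *
go([465,-15.7,28])
im,d,ci=snap('wrist'); cv2.imwrite('pics/w1.png',im[:,:,::-1]); P=cloud(d,ci)
print(fit(P,70,110,(465,-15.7),40))
```

```text
shift [0.012 0.01  1.522] turn [-0.003  0.001 -0.001] at [464.4 -16.7 180.2]
(1133, array([464.7, -10.6,  88. ]), [array([464.6, -12. ]), array([30.5, 34.9]), np.float64(89.1)])
```

View pics/w1.png

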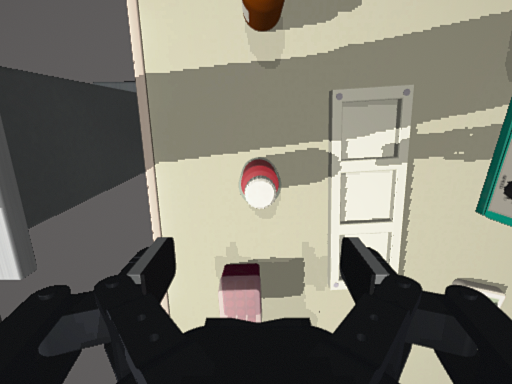

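The wrist view shows the red cap at (260,190), midway between the fingers (x), with the board at right.

Emit:
{"method": "servo_tool", "body": {
  "plan": "0.02 0.01 0.5 0 0 0 1;0.02 0.01 1 0 0 0 1;0.02 0.01 1 0 0 0 1"
}}

```text
clock: 3.02
ee_pos: [463.9, -11.6, 79.2]
tcp_rot: [-0.002, 0.706, 0.708, -0.003]
wrist_force: [-0.1, -0.1, 0.2]
width: 85.5
grip_force: 0.0
```

Emit:
{"method": "servo_tool", "body": {
  "plan": "0 0 0.3 0 0 0 1;0 0 0.52 0 0 0 1;0 0 0.52 0 0 0 1;0 0 0.52 0 0 0 0.2;0 0 0.52 0 0 0 0.2;0 0 0.52 0 0 0 0;0 0 0.52 0 0 0 0;0 0 0.52 0 0 0 0;0 0 0.52 0 0 0 0",
  "squeeze": 40
}}

```text
clock: 4.15
ee_pos: [466.6, -13.2, 30.6]
tcp_rot: [0.0, 0.707, 0.707, 0.001]
wrist_force: [-1.8, 1.6, 9.6]
width: 40.1
grip_force: 39.5
```

Emit:
{"method": "servo_tool", "body": {
  "plan": "0 0 -0.4 0 0 0 0;0 0 -0.8 0 0 0 0;0 0 -0.8 0 0 0 0"
}}

```text
clock: 4.53
ee_pos: [468.1, -13.3, 112.0]
tcp_rot: [0.002, 0.707, 0.707, 0.003]
wrist_force: [-0.4, -0.8, -2.0]
width: 39.9
grip_force: 41.7
```

Emit:
{"method": "servo_tool", "body": {
  "plan": "-0.4 0.4 0 0 0 0 0;-0.8 0.8 0 0 0 0 0;-1 1 0 0 0 0 0;-1 1 0 0 0 0 0"
}}

```text
clock: 5.03
ee_pos: [566.3, -115.6, 108.1]
tcp_rot: [0.0, 0.708, 0.706, -0.001]
wrist_force: [0.6, 0.9, -1.3]
width: 39.7
grip_force: 41.7
```

Run:
```python
from m import *
go([594,-115,38.5],3.4)
im,d,ci=snap('wrist'); cv2.imwrite('pics/w2.png',im[:,:,::-1])
P=cloud(d,ci)
m=(abs(P[...,0]-590)<75)&(abs(P[...,1]+43)<150)&(P[...,2]>12)&(P[...,2]<20)
print(cv2.minAreaRect(P[m][:,:2].astype(np.float32)))
```

```text
shift [0.007 0.278 0.696] turn [-0.001  0.002 -0.08 ] at [ 566.3 -115.6  108.1]
((591.0064086914062, -62.06428527832031), (84.35823822021484, 197.07058715820312), 3.474747657775879)
```

View pics/w2.png

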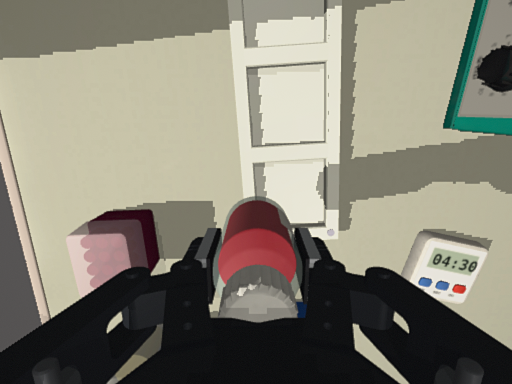

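The red bottle is held upright, with the end recess (290,190) just ahead; the wrist view confirms the board's pose.

Emit:
{"method": "servo_tool", "body": {
  "plan": "0 0.28 0 0 0 -0.05 0;0 0.28 0.3 0 0 -0.08 0;0 0.28 0.55 0 0 -0.08 0;0 0.28 0.65 0 0 -0.08 0;0 0.28 0.7 0 0 -0.08 0;0 0.28 0.7 0 0 -0.08 0"
}}

```text
clock: 5.82
ee_pos: [594.1, -113.2, 39.6]
tcp_rot: [0.0, 0.685, 0.729, 0.0]
wrist_force: [-0.1, 0.0, -1.6]
width: 39.9
grip_force: 41.6
```

Emit:
{"method": "servo_tool", "body": {
  "plan": "0 0 0.02 0 0 0 0;0 0 0.03 0 0 0 0;0 0 0.03 0 0 0 0"
}}

```text
clock: 6.2
ee_pos: [594.3, -113.5, 36.7]
tcp_rot: [0.0, 0.685, 0.729, 0.0]
wrist_force: [-0.5, 0.5, 1.5]
width: 39.5
grip_force: 41.8
```

Emit:
{"method": "servo_tool", "body": {
  "plan": "0 0 0 0 0 0 0.3;0 0 0 0 0 0 0.6;0 0 0 0 0 0 1;0 0 0 0 0 0 1;0 0 -0.4 0 0 0 1;0 0 -1 0 0 0 1;0 0 -1 0 0 0 1"
}}

```text
clock: 7.08
ee_pos: [597.2, -114.7, 141.1]
tcp_rot: [0.004, 0.685, 0.729, 0.003]
wrist_force: [0.3, -0.4, -0.3]
width: 85.3
grip_force: 0.0
```

Emit:
{"method": "servo_tool", "body": {
  "plan": "-0.4 -0.5 -0.5 0 0 0.08 1;-0.8 -0.9 -0.5 0 0 0.08 1;-0.8 -0.9 -0.5 0 0 0.08 1"
}}

```text
clock: 7.45
ee_pos: [505.8, -202.9, 186.8]
tcp_rot: [0.0, 0.71, 0.704, -0.0]
wrist_force: [-0.2, -0.3, -0.7]
width: 85.4
grip_force: 0.0
```

Run:
```python
from m import *
go([449,-279.5,42])
im,d,ci=snap('wrist'); P=cloud(d,ci)
print(fit(P,95,125,(449,-279.5),40),fit(P,88,110,(594,-116),40))
```

```text
shift [-0.769 -0.562  1.449] turn [-0.     0.001 -0.01 ] at [ 505.8 -202.9  186.8]
(984, array([ 450.4, -276.6,  105.5]), [array([ 449.6, -279.4]), array([31.1, 32. ]), np.float64(3.3)]) (1168, array([ 591.3, -114.8,   99.2]), [array([ 592.9, -114.5]), array([27.8, 27.4]), np.float64(47.9)])
```

Emit:
{"method": "servo_tool", "body": {
  "plan": "-0.5 -0.4 0 0 0 0 1;-0.76 -0.56 0.2 0 0 0 1;-0.76 -0.56 0.45 0 0 0 1;-0.76 -0.56 0.45 0 0 0 1"
}}

```text
clock: 8.0
ee_pos: [452.5, -273.2, 139.0]
tcp_rot: [-0.002, 0.707, 0.707, -0.001]
wrist_force: [0.3, -0.1, -0.2]
width: 85.1
grip_force: 0.0
```

Emit:
{"method": "servo_tool", "body": {
  "plan": "0 0 0.4 0 0 0 1;0 0 0.7 0 0 0 1;0 0 0.95 0 0 0 1;0 0 1 0 0 0 1;0 0 1 0 0 0 0.3;0 0 1 0 0 0 0.3;0 0 1 0 0 0 0;0 0 1 0 0 0 0;0 0 1 0 0 0 0;0 0 1 0 0 0 0"
}}

```text
clock: 9.25
ee_pos: [453.8, -275.3, 42.5]
tcp_rot: [0.001, 0.707, 0.707, 0.001]
wrist_force: [-1.5, 0.5, 7.1]
width: 42.4
grip_force: 39.9
```

Emit:
{"method": "servo_tool", "body": {
  "plan": "0 0 -0.4 0 0 0 0;0 0 -0.9 0 0 0 0;0 0 -1 0 0 0 0"
}}

```text
clock: 9.62
ee_pos: [454.7, -276.0, 144.3]
tcp_rot: [0.003, 0.707, 0.707, 0.001]
wrist_force: [0.5, -0.5, -2.7]
width: 42.3
grip_force: 41.3
```

Emit:
{"method": "servo_tool", "body": {
  "plan": "0.3 0.1 -0.3 0 0 0 0;0.7 0.2 -0.3 0 0 0 0;1 0.3 -0.3 0 0 0 0;1 0.3 -0.3 0 0 0 0"
}}

```text
clock: 10.12
ee_pos: [483.5, -171.5, 170.2]
tcp_rot: [-0.001, 0.705, 0.709, 0.0]
wrist_force: [-0.6, -0.3, -0.8]
width: 42.5
grip_force: 41.3
```

Emit:
{"method": "servo_tool", "body": {
  "plan": "0.5 0.2 0 0 0 0 0;1 0.5 0 0 0 0 0;1 0.5 0 0 0 0 0"
}}

```text
clock: 10.5
ee_pos: [534.9, -70.4, 170.3]
tcp_rot: [-0.001, 0.704, 0.71, 0.0]
wrist_force: [-1.0, -1.4, -1.4]
width: 42.3
grip_force: 41.3
```

Emit:
{"method": "servo_tool", "body": {
  "plan": "0.5 0.2 0 0 0 0 0;0.9 0.4 0 0 0 0 0;1 0.45 0 0 0 0 0;1 0.45 0 0 0 0 0;1 0.45 0 0 0 0 0"
}}

```text
clock: 11.12
ee_pos: [577.4, 22.4, 171.1]
tcp_rot: [0.0, 0.708, 0.706, -0.001]
wrist_force: [-0.6, 0.2, -2.2]
width: 42.4
grip_force: 41.3
```

Run:
```python
from m import *
go([585,39,50],3.4)
```

```text
shift [0.167 0.077 1.21 ] turn [-0.001  0.001 -0.08 ] at [577.4  22.4 171.1]
```

Emit:
{"method": "servo_tool", "body": {
  "plan": "0.17 0.08 0.1 0 0 -0.08 0;0.17 0.08 0.5 0 0 -0.08 0;0.17 0.08 0.8 0 0 -0.08 0;0.17 0.08 0.8 0 0 -0.08 0"
}}

```text
clock: 11.62
ee_pos: [584.3, 42.5, 88.6]
tcp_rot: [-0.002, 0.684, 0.729, -0.002]
wrist_force: [-0.4, 0.6, -1.3]
width: 42.4
grip_force: 41.2
```

Emit:
{"method": "servo_tool", "body": {
  "plan": "0 0 0.2 0 0 0 0;0 0 0.35 0 0 0 0;0 0 0.38 0 0 0 0;0 0 0.4 0 0 0 0;0 0 0.4 0 0 0 0"
}}

```text
clock: 12.25
ee_pos: [586.6, 42.1, 51.6]
tcp_rot: [0.0, 0.685, 0.729, 0.0]
wrist_force: [0.2, -0.1, -1.7]
width: 42.7
grip_force: 41.3
```

Emit:
{"method": "servo_tool", "body": {
  "plan": "-0.03 -0.01 0.01 0 0 0 0;-0.03 -0.01 0.03 0 0 0 0;-0.03 -0.01 0.03 0 0 0 0;-0.03 -0.01 0.03 0 0 0 0.3;-0.03 -0.01 0.03 0 0 0 0.6;-0.03 -0.01 0.03 0 0 0 1;-0.03 -0.01 0.03 0 0 0 1;-0.03 -0.01 -0.4 0 0 0 1;-0.03 -0.01 -1 0 0 0 1;-0.03 -0.01 -1 0 0 0 1"
}}

```text
clock: 13.5
ee_pos: [588.9, 38.8, 156.1]
tcp_rot: [0.003, 0.685, 0.729, 0.004]
wrist_force: [0.1, 1.0, -0.6]
width: 85.6
grip_force: 0.0
```

Emit:
{"method": "servo_tool", "body": {
  "plan": "0.5 -0.5 -0.3 0 0 0.08 1;0.9 -0.9 -0.3 0 0 0.08 1;0.9 -0.9 -0.3 0 0 0.08 1;0.9 -0.9 -0.3 0 0 0.08 1"
}}

```text
clock: 14.0
ee_pos: [489.7, 123.5, 181.0]
tcp_rot: [-0.0, 0.707, 0.707, -0.0]
wrist_force: [-0.1, 0.7, 0.0]
width: 85.5
grip_force: 0.0
```

Run:
```python
from m import *
go([467.5,153.5,25])
im,d,ci=snap('wrist'); P=cloud(d,ci)
print(fit(P,80,100,(467.5,153.5),40));im,d,ci=snap('top'); P=cloud(d,ci); print(fit(P,100,125,(585,36),40))
```

```text
shift [ 0.301 -0.222  1.56 ] turn [-0.     0.     0.001] at [489.7 123.5 181. ]
(698, array([468.8, 155.2,  88.6]), [array([468.4, 154.8]), array([25.1, 25.5]), np.float64(55.4)])
(120, array([580.8,  32.8, 112.9]), [array([580.8,  33.5]), array([28.3, 30.9]), np.float64(0.4)])
```

Emit:
{"method": "servo_tool", "body": {
  "plan": "0.31 -0.21 0.1 0 0 0 1;0.31 -0.21 0.5 0 0 0 1;0.31 -0.21 0.6 0 0 0 1;0.31 -0.21 0.6 0 0 0 1"
}}

```text
clock: 14.6
ee_pos: [469.7, 152.8, 121.0]
tcp_rot: [0.0, 0.708, 0.706, -0.001]
wrist_force: [0.3, -0.3, -0.1]
width: 85.3
grip_force: 0.0
```

Emit:
{"method": "servo_tool", "body": {
  "plan": "0 0 0.4 0 0 0 1;0 0 0.7 0 0 0 1;0 0 0.92 0 0 0 1;0 0 0.96 0 0 0 1;0 0 0.96 0 0 0 0.3;0 0 0.96 0 0 0 0.3;0 0 0.96 0 0 0 0;0 0 0.96 0 0 0 0;0 0 0.96 0 0 0 0;0 0 0.96 0 0 0 0"
}}

```text
clock: 15.85
ee_pos: [469.6, 154.5, 26.5]
tcp_rot: [0.0, 0.707, 0.707, 0.001]
wrist_force: [-2.3, -0.4, 5.0]
width: 37.8
grip_force: 39.7
```

Emit:
{"method": "servo_tool", "body": {
  "plan": "0 0 -0.4 0 0 0 0;0 0 -0.9 0 0 0 0;0 0 -1 0 0 0 0;0 0 -1 0 0 0 0"
}}

```text
clock: 16.35
ee_pos: [468.9, 154.6, 125.7]
tcp_rot: [-0.0, 0.707, 0.707, 0.001]
wrist_force: [-0.4, 0.1, -1.4]
width: 37.4
grip_force: 40.7
```

Emit:
{"method": "servo_tool", "body": {
  "plan": "-0.5 0 -0.2 0 0 0 0;-1 0 -0.4 0 0 0 0;-1 0 -0.4 0 0 0 0"
}}

```text
clock: 16.73
ee_pos: [468.6, 50.2, 165.2]
tcp_rot: [0.0, 0.71, 0.704, -0.0]
wrist_force: [-0.0, 0.2, -1.2]
width: 37.4
grip_force: 40.7
```

Emit:
{"method": "servo_tool", "body": {
  "plan": "-0.5 0 0 0 0 0 0;-0.95 0 0 0 0 0 0;-0.95 0.4 0 0 0 0 0;-0.95 0.8 0 0 0 0 0;-0.95 0.8 0 0 0 0 0;-0.95 0.8 0 0 0 0 0"
}}

```text
clock: 17.48
ee_pos: [547.4, -40.2, 163.4]
tcp_rot: [-0.001, 0.707, 0.707, -0.002]
wrist_force: [0.1, 0.1, -1.3]
width: 37.6
grip_force: 40.8
```

Run:
```python
from m import *
go([589.5,-41,36],3.4); print(robot.camera_info('wrist')['position'],robot.state()['ee_pos'])
```

```text
shift [-0.008  0.426  1.272] turn [-0.005  0.    -0.075] at [547.4 -40.2 163.4]
[546.89533499  26.98866529 306.32111381] [547.43030655 -40.15881212 163.42373196]
```

Emit:
{"method": "servo_tool", "body": {
  "plan": "0 0.3 0 0 0 -0.08 0;0 0.42 0.1 0 0 -0.08 0;0 0.42 0.5 0 0 -0.08 0;0 0.42 0.8 0 0 -0.08 0;0 0.42 0.9 0 0 -0.08 0;0 0.42 0.9 0 0 -0.08 0"
}}

```text
clock: 18.23
ee_pos: [590.2, -40.8, 74.8]
tcp_rot: [-0.001, 0.685, 0.729, -0.001]
wrist_force: [-0.1, -0.0, -1.6]
width: 37.4
grip_force: 40.8
```

Emit:
{"method": "servo_tool", "body": {
  "plan": "0 0 0.2 0 0 0 0;0 0 0.3 0 0 0 0;0 0 0.35 0 0 0 0;0 0 0.37 0 0 0 0;0 0 0.37 0 0 0 0"
}}

```text
clock: 18.85
ee_pos: [591.1, -40.9, 38.4]
tcp_rot: [0.0, 0.685, 0.729, 0.0]
wrist_force: [0.3, -0.0, -1.1]
width: 37.4
grip_force: 40.8
```

Emit:
{"method": "servo_tool", "body": {
  "plan": "0 -0.01 0.03 0 0 0 0;0 -0.01 0.055 0 0 0 0;0 -0.01 0.055 0 0 0 0;0 -0.01 0.055 0 0 0 0.3;0 -0.01 0.055 0 0 0 0.6;0 -0.01 0.055 0 0 0 1;0 -0.01 0.055 0 0 0 1;0 -0.01 -0.4 0 0 0 1;0 -0.01 -1 0 0 0 1;0 -0.01 -1 0 0 0 1"
}}

```text
clock: 20.1
ee_pos: [593.3, -41.6, 143.1]
tcp_rot: [0.004, 0.685, 0.729, 0.004]
wrist_force: [-0.1, 0.3, 0.3]
width: 85.3
grip_force: 0.0
```

Emit:
{"method": "servo_tool", "body": {
  "plan": "0.2 -0.5 -0.5 0 0 0.08 1;0.6 -1 -0.6 0 0 0.11 1;1 -1 -0.6 0 0 0.11 1;1 -1 -0.6 0 0 0.11 1"
}}

```text
clock: 20.6
ee_pos: [482.5, 56.7, 197.9]
tcp_rot: [-0.001, 0.713, 0.701, 0.0]
wrist_force: [0.7, -0.7, -0.5]
width: 85.2
grip_force: 0.0
```

Emit:
{"method": "servo_tool", "body": {
  "plan": "0.6 -0.2 0 0 0 0 1;1 -0.3 0 0 0 0 1;1 -0.3 0 0 0 0 1"
}}

```text
clock: 20.98
ee_pos: [455.5, 156.1, 197.5]
tcp_rot: [-0.0, 0.713, 0.701, -0.0]
wrist_force: [1.3, -0.8, -0.0]
width: 85.3
grip_force: 0.0
```

Emit:
{"method": "servo_tool", "body": {
  "plan": "0.6 0 0.2 0 0 0 1;0.9 0 0.4 0 0 0 1;0.9 0 0.4 0 0 0 1;0.9 0 0.4 0 0 0 1"
}}

```text
clock: 21.48
ee_pos: [459.2, 241.1, 158.2]
tcp_rot: [0.001, 0.717, 0.698, -0.0]
wrist_force: [0.1, 0.3, 0.2]
width: 85.7
grip_force: 0.0
```

Run:
```python
from m import *
go([445,301.5,16],-1.8)
im,d,ci=snap('wrist'); P=cloud(d,ci);cv2.imwrite('pics/w3.png',im[:,:,::-1])
print(fit(P,46,60,(445,301.5),60),fit(P,60,72,(615,291),110))
im,d,ci=snap('top'); P=cloud(d,ci); print(fit(P,80,105,(589,-41),35))
```

```text
shift [ 0.602 -0.159  1.421] turn [0.    0.002 0.006] at [459.2 241.1 158.2]
(3915, array([445.1, 303.5,  52.4]), [array([445. , 302.3]), array([66.1, 44.1]), np.float64(87.4)]) (22598, array([612.5, 296.1,  65.6]), [array([616.1, 291.4]), array([152.2, 104.8]), np.float64(84.8)])
(76, array([587.7, -42.4,  95.5]), [array([587.7, -42.4]), array([23.8, 23.5]), np.float64(73.4)])
```

View pics/w3.png

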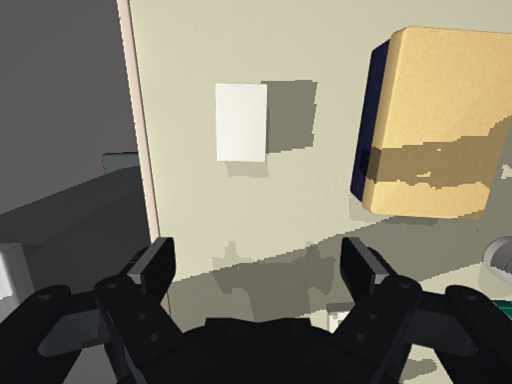

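The carton top is at (242,122) and the freezer lid at (440,120), both unobstructed; the amber bottle stands in the middle recess.

Emit:
{"method": "servo_tool", "body": {
  "plan": "0.4 -0.1 0.1 0 0 0.025 1;0.61 -0.16 0.4 0 0 0.025 1;0.61 -0.16 0.6 0 0 0.025 1;0.61 -0.16 0.6 0 0 0.025 1;0.61 -0.16 0.6 0 0 0.025 1"
}}

```text
clock: 22.2
ee_pos: [445.0, 304.0, 99.5]
tcp_rot: [0.0, 0.723, 0.691, 0.001]
wrist_force: [-0.3, -0.5, 0.8]
width: 85.3
grip_force: 0.0
```

Run:
```python
from m import *
go([445,302.3,16],-2.6)
```

```text
shift [-0.018 -0.001  0.835] turn [ 0.002 -0.002 -0.   ] at [445.  304.   99.5]
```

Emit:
{"method": "servo_tool", "body": {
  "plan": "-0.02 0 0.4 0 0 0 1;-0.02 0 0.7 0 0 0 1;-0.02 0 0.83 0 0 0 1;-0.02 0 0.83 0 0 0 1;-0.02 0 0.83 0 0 0 0.3;-0.02 0 0.83 0 0 0 0.3;-0.02 0 0.83 0 0 0 0;-0.02 0 0.83 0 0 0 0;-0.02 0 0.83 0 0 0 0;-0.02 0 0.83 0 0 0 0"
}}

```text
clock: 23.45
ee_pos: [444.7, 303.3, 16.4]
tcp_rot: [-0.0, 0.722, 0.692, 0.001]
wrist_force: [0.0, -0.3, 6.1]
width: 43.5
grip_force: 41.6
```

Emit:
{"method": "servo_tool", "body": {
  "plan": "0 0 -0.4 0 0 0 0;0 0 -0.8 0 0 0 0;0 0 -1 0 0 0 0;0 0 -1 0 0 0 0"
}}

```text
clock: 23.95
ee_pos: [444.4, 303.3, 116.6]
tcp_rot: [-0.0, 0.722, 0.692, 0.002]
wrist_force: [-0.5, -0.3, -1.1]
width: 43.4
grip_force: 41.1
```

Emit:
{"method": "servo_tool", "body": {
  "plan": "-0.05 0.5 -0.1 0 0 0.05 0;-0.1 0.9 -0.2 0 0 0.06 0;-0.1 0.9 -0.2 0 0 0.06 0;-0.1 0.9 -0.2 0 0 0.06 0"
}}

```text
clock: 24.45
ee_pos: [531.7, 288.5, 133.5]
tcp_rot: [-0.001, 0.738, 0.674, -0.002]
wrist_force: [-0.9, 0.0, -1.0]
width: 43.4
grip_force: 41.4
```

Run:
```python
from m import *
go([616,291.3,90],-5.2)
im,d,ci=snap('wrist'); P=cloud(d,ci);print(ci['position'])
print(fit(P,60,72,(615,291),110))
```

```text
shift [0.105 0.838 0.432] turn [-0.004  0.002  0.   ] at [531.7 288.5 133.5]
[537.25494482 355.49986777 276.35506595]
(22362, array([619.6, 304.7,  65.7]), [array([616.2, 292.1]), array([150.7, 104.1]), np.float64(84.6)])
```

Emit:
{"method": "servo_tool", "body": {
  "plan": "0.06 0.5 0 0 0 0 0;0.12 0.84 0 0 0 0 0;0.12 0.84 0.2 0 0 0 0;0.12 0.84 0.4 0 0 0 0;0.12 0.84 0.44 0 0 0 0;0.12 0.84 0.46 0 0 0 0;0.12 0.84 0.46 0 0 0 0"
}}

```text
clock: 25.38
ee_pos: [618.0, 293.4, 89.8]
tcp_rot: [-0.0, 0.738, 0.674, 0.0]
wrist_force: [0.4, -1.2, -1.5]
width: 43.5
grip_force: 41.5
```

Run:
```python
from m import *
go([616,293,83],-5.2)
```

```text
shift [-0.006 -0.02   0.068] turn [ 0.001 -0.001  0.001] at [618.  293.4  89.8]
```

Emit:
{"method": "servo_tool", "body": {
  "plan": "-0.01 -0.02 0.03 0 0 0 0;-0.01 -0.02 0.06 0 0 0 0;-0.01 -0.02 0.07 0 0 0 0;-0.01 -0.02 0.07 0 0 0 0"
}}

```text
clock: 25.88
ee_pos: [616.0, 292.3, 82.2]
tcp_rot: [-0.0, 0.738, 0.674, -0.0]
wrist_force: [0.9, 0.8, -0.9]
width: 43.3
grip_force: 41.5
```

Emit:
{"method": "servo_tool", "body": {
  "plan": "0 0 0.01 0 0 0 0;0 0 0.01 0 0 0 0;0 0 0.01 0 0 0 0.3;0 0 0.01 0 0 0 0.6;0 0 0.01 0 0 0 1;0 0 0.01 0 0 0 1;0 0 -0.4 0 0 0 1;0 0 -0.8 0 0 0 1;0 0 -1 0 0 0 1;0 0 -1 0 0 0 1"
}}

```text
clock: 27.12
ee_pos: [616.6, 292.5, 183.4]
tcp_rot: [0.0, 0.738, 0.674, 0.001]
wrist_force: [0.6, -0.0, -1.0]
width: 85.7
grip_force: 0.0
```

Emit:
{"method": "servo_tool", "body": {
  "plan": "-0.5 -0.5 -0.3 0 0 -0.08 1;-1 -1 -0.3 0 0 -0.11 1;-1 -1 -0.3 0 0 -0.11 1"
}}

```text
clock: 27.5
ee_pos: [503.7, 198.9, 210.4]
tcp_rot: [-0.001, 0.709, 0.705, -0.002]
wrist_force: [0.2, -0.3, 0.5]
width: 85.5
grip_force: 0.0
```

Emit:
{"method": "servo_tool", "body": {
  "plan": "-0.5 -0.3 0 0 0 0 1;-1 -0.6 0 0 0 0 1;-1 -0.6 0 0 0 0 1"
}}

```text
clock: 27.88
ee_pos: [443.4, 98.3, 210.6]
tcp_rot: [-0.002, 0.711, 0.704, -0.002]
wrist_force: [1.1, 0.4, 0.5]
width: 85.3
grip_force: 0.0
```

Emit:
{"method": "servo_tool", "body": {
  "plan": "-0.6 0 0 0 0 0 1;-1 0 0 0 0 0 1;-1 0 0 0 0 0 1"
}}

```text
clock: 28.25
ee_pos: [446.2, -0.2, 211.5]
tcp_rot: [-0.0, 0.71, 0.704, -0.001]
wrist_force: [-0.1, -0.7, 0.4]
width: 85.4
grip_force: 0.0
```

Emit:
{"method": "servo_tool", "body": {
  "plan": "-0.6 0 0 0 0 0 1;-1 0 0.2 0 0 0 1;-1 0 0.4 0 0 0 1;-1 0 0.4 0 0 0 1"
}}

```text
clock: 28.75
ee_pos: [445.2, -96.7, 170.4]
tcp_rot: [-0.001, 0.708, 0.706, -0.002]
wrist_force: [1.0, -0.2, -0.5]
width: 85.1
grip_force: 0.0
```

Run:
```python
from m import *
go([442.5,-162,16],2)
im,d,ci=snap('wrist'); P=cloud(d,ci);cv2.imwrite('pics/w4.png',im[:,:,::-1])
print(fit(P,50,68,(442.5,-162),50), fit(P,20,68,(442.5,-162),50))
im,d,ci=snap('top'); P=cloud(d,ci); print(fit(P,105,128,(616,291),60),fit(P,55,75,(616,291),110))
im,d,ci=snap('scene'); P=cloud(d,ci); print(fit(P,105,128,(616,291),60),fit(P,55,75,(616,291),110))
```

```text
shift [-0.652 -0.017  1.545] turn [-0.006  0.001 -0.048] at [445.2 -96.7 170.4]
(2434, array([ 442.4, -158.8,   58.2]), [array([ 442.4, -161.2]), array([47.1, 57.5]), np.float64(1.9)]) (2842, array([ 442.3, -155.1,   55.1]), [array([ 442.6, -161. ]), array([47.8, 57.9]), np.float64(2.1)])
(464, array([613. , 288.4, 117.6]), [array([613.2, 289.4]), array([66.4, 44.2]), np.float64(84.9)]) (1703, array([614.1, 285.3,  65.7]), [array([614.4, 289.2]), array([154.5, 103.5]), np.float64(84.8)])
(329, array([612.6, 289.6, 117. ]), [array([615. , 293.3]), array([71.5, 46.3]), np.float64(86.8)]) (936, array([600.4, 274. ,  65.9]), [array([615.8, 294.5]), array([161. , 106.1]), np.float64(86.1)])
```

View pics/w4.png

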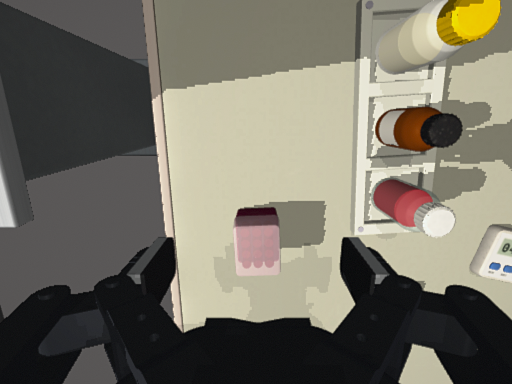

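All three bottles stand in their recesses (right: yellow, amber, red top to bottom), and the carton is centred on the lid within about 1 mm. The vial box is at (257,245).

Emit:
{"method": "servo_tool", "body": {
  "plan": "-0.4 -0.01 0.1 0 0 -0.05 1;-0.65 -0.02 0.4 0 0 -0.05 1;-0.65 -0.02 0.65 0 0 -0.05 1;-0.65 -0.02 0.7 0 0 -0.05 1;-0.65 -0.02 0.7 0 0 -0.05 1"
}}

```text
clock: 29.52
ee_pos: [444.5, -162.4, 102.8]
tcp_rot: [0.0, 0.694, 0.72, 0.0]
wrist_force: [-0.6, -0.7, 1.1]
width: 85.1
grip_force: 0.0
```

Run:
```python
from m import *
go([442.5,-161.5,16],2)
```

```text
shift [ 0.009 -0.021  0.868] turn [ 0.001 -0.     0.002] at [ 444.5 -162.4  102.8]
```

Emit:
{"method": "servo_tool", "body": {
  "plan": "0.01 -0.02 0.4 0 0 0 1;0.01 -0.02 0.7 0 0 0 1;0.01 -0.02 0.85 0 0 0 1;0.01 -0.02 0.87 0 0 0 1;0.01 -0.02 0.87 0 0 0 0.3;0.01 -0.02 0.87 0 0 0 0.3;0.01 -0.02 0.87 0 0 0 0;0.01 -0.02 0.87 0 0 0 0;0.01 -0.02 0.87 0 0 0 0;0.01 -0.02 0.87 0 0 0 0"
}}

```text
clock: 30.78
ee_pos: [442.6, -162.2, 16.2]
tcp_rot: [0.001, 0.695, 0.719, 0.001]
wrist_force: [-0.1, 0.3, 6.4]
width: 45.5
grip_force: 40.9
```

Emit:
{"method": "servo_tool", "body": {
  "plan": "0 0 -0.4 0 0 0 0;0 0 -0.8 0 0 0 0;0 0 -1 0 0 0 0;0 0 -1 0 0 0 0"
}}

```text
clock: 31.28
ee_pos: [442.7, -162.1, 116.5]
tcp_rot: [0.001, 0.694, 0.72, 0.001]
wrist_force: [-0.8, 0.3, -1.3]
width: 45.4
grip_force: 41.6
```

Emit:
{"method": "servo_tool", "body": {
  "plan": "0.3 0 -0.3 0 0 0.02 0;0.7 0.05 -0.6 0 0 0.05 0;1 0.1 -0.6 0 0 0.05 0;1 0.1 -0.6 0 0 0.05 0"
}}

```text
clock: 31.78
ee_pos: [447.8, -59.0, 174.4]
tcp_rot: [-0.001, 0.707, 0.708, -0.0]
wrist_force: [-0.3, -0.7, -1.5]
width: 45.8
grip_force: 41.7
```

Emit:
{"method": "servo_tool", "body": {
  "plan": "0.5 0.05 0 0 0 0.02 0;1 0.1 0 0 0 0.05 0;1 0.1 0 0 0 0.05 0"
}}

```text
clock: 32.15
ee_pos: [458.3, 41.0, 174.1]
tcp_rot: [-0.0, 0.72, 0.694, -0.001]
wrist_force: [-0.1, -0.2, -0.9]
width: 45.5
grip_force: 41.7
```

Emit:
{"method": "servo_tool", "body": {
  "plan": "0.5 0.2 0 0 0 0.03 0;1 0.4 0 0 0 0.06 0;1 0.4 0 0 0 0.06 0"
}}

```text
clock: 32.52
ee_pos: [504.0, 138.8, 174.1]
tcp_rot: [0.0, 0.737, 0.676, -0.001]
wrist_force: [-0.0, -0.6, -2.0]
width: 45.2
grip_force: 41.7
```

Emit:
{"method": "servo_tool", "body": {
  "plan": "0.4 0.3 0 0 0 0 0;0.8 0.6 0 0 0 0 0;0.9 0.7 0 0 0 0 0;0.9 0.7 0 0 0 0 0;0.9 0.7 0 0 0 0 0"
}}

```text
clock: 33.15
ee_pos: [580.0, 216.9, 175.0]
tcp_rot: [-0.0, 0.739, 0.673, -0.001]
wrist_force: [-0.8, -1.1, -1.2]
width: 45.6
grip_force: 41.7
```

Run:
```python
from m import *
go([615.3,291.7,150],-5.2)
im,d,ci=snap('wrist'); P=cloud(d,ci);cv2.imwrite('pics/w5.png',im[:,:,::-1])
print(fit(P,108,126,(615,291),60), fit(P,60,72,(615,291),110))
```

```text
shift [0.778 0.281 0.248] turn [-0.002  0.002 -0.004] at [580.  216.9 175. ]
(6486, array([614.6, 292.7, 117.8]), [array([614.8, 291.4]), array([65.4, 44.2]), np.float64(84.6)]) (14999, array([614.5, 299.4,  65.8]), [array([616.2, 291.6]), array([150.8, 103.3]), np.float64(84.7)])
```

View pics/w5.png

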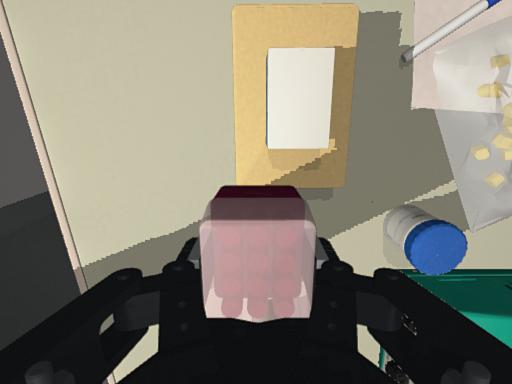

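The carton top is at (300,98), centred and aligned on the lid, and the vial box is held square. Bringing it over the carton.

Emit:
{"method": "servo_tool", "body": {
  "plan": "0.4 0.15 0 0 0 0 0;0.7 0.25 0 0 0 0 0;0.78 0.28 0.1 0 0 0 0;0.78 0.28 0.25 0 0 0 0;0.78 0.28 0.3 0 0 0 0;0.78 0.28 0.3 0 0 0 0;0.78 0.28 0.3 0 0 0 0"
}}

```text
clock: 34.08
ee_pos: [616.0, 294.1, 145.8]
tcp_rot: [0.0, 0.739, 0.674, 0.0]
wrist_force: [0.7, 0.2, -1.1]
width: 45.4
grip_force: 41.7
```

Run:
```python
from m import *
go([615,291.7,134.5],-5.3)
```

```text
shift [-0.025 -0.008  0.113] turn [ 0.001 -0.     0.001] at [616.  294.1 145.8]
```

Emit:
{"method": "servo_tool", "body": {
  "plan": "-0.02 -0.01 0.03 0 0 0 0;-0.02 -0.01 0.07 0 0 0 0;-0.02 -0.01 0.1 0 0 0 0;-0.02 -0.01 0.11 0 0 0 0;-0.02 -0.01 0.11 0 0 0 0"
}}

```text
clock: 34.7
ee_pos: [614.6, 293.0, 134.2]
tcp_rot: [-0.0, 0.738, 0.674, -0.0]
wrist_force: [0.7, -0.0, -0.1]
width: 45.7
grip_force: 41.8
```

Emit:
{"method": "servo_tool", "body": {
  "plan": "-0.01 0 0.005 0 0 0 0;-0.01 0 0.01 0 0 0 0;-0.01 0 0.01 0 0 0 0.3;-0.01 0 0.01 0 0 0 0.6;-0.01 0 0.01 0 0 0 1;-0.01 0 0.01 0 0 0 1;-0.01 0 -0.4 0 0 0 1;-0.01 0 -0.8 0 0 0 1;-0.01 0 -1 0 0 0 1;-0.01 0 -1 0 0 0 1"
}}

```text
clock: 35.95
ee_pos: [615.0, 292.0, 235.4]
tcp_rot: [0.0, 0.738, 0.674, 0.001]
wrist_force: [-0.3, -0.2, -0.6]
width: 85.2
grip_force: 0.0
```

Emit:
{"method": "servo_tool", "body": {
  "plan": "-0.5 -0.5 -0.2 0 0 0 1;-1 -1 -0.2 0 0 0 1;-1 -1 -0.2 0 0 0 1;-1 -1 -0.2 0 0 0 1"
}}

```text
clock: 36.45
ee_pos: [504.2, 200.6, 253.1]
tcp_rot: [-0.001, 0.739, 0.674, -0.001]
wrist_force: [-0.0, 1.0, 1.1]
width: 85.3
grip_force: 0.0
```

Emit:
{"method": "servo_tool", "body": {
  "plan": "-0.5 -0.3 0 0 0 0 1;-1 -0.3 0 0 0 0 1;-1 -0.3 0 0 0 0 1;-1 -0.3 0 0 0 0 1"
}}

```text
clock: 36.95
ee_pos: [467.6, 105.8, 253.9]
tcp_rot: [0.0, 0.738, 0.675, -0.0]
wrist_force: [0.3, -0.1, 0.3]
width: 85.4
grip_force: 0.0
```

Run:
```python
from m import *
for n in('top','scene'):
    im,d,ci=snap(n); P=cloud(d,ci); cv2.imwrite(f'pics/{n}9.png',cv2.resize(im[:,:,::-1],(800,600)))
    print(n,fit(P,165,190,(616,291),60),fit(P,55,75,(616,291),110));
    for c in((594,-116),(589,-41),(584,35)): print(fit(P,80,125,c,35))
    print(fit(P,60,90,(748,139),45),fit(P,10,25,(746,-193),55))
```

```text
top (469, array([611.7, 289.1, 175.7]), [array([611.9, 290.2]), array([58. , 47.2]), np.float64(84.9)]) (1565, array([613.8, 281.1,  65.7]), [array([614.5, 289.8]), array([154.8, 103.7]), np.float64(84.9)])
(115, array([ 591.6, -115. ,   96.6]), [array([ 592.1, -116.4]), array([29.2, 34.1]), np.float64(88.9)])
(77, array([587.5, -42.5,  94.8]), [array([587.4, -42.2]), array([23.9, 26. ]), np.float64(44.9)])
(194, array([581.2,  30.8, 102.5]), [array([581.4,  30.7]), array([39.5, 39.4]), np.float64(0.4)])
(349, array([748. , 138.5,  71.6]), [array([748.2, 139.2]), array([53.8, 53.9]), np.float64(88.9)]) (535, array([ 744.1, -193.4,   17. ]), [array([ 743.9, -194. ]), array([65.4, 65.3]), np.float64(76.2)])
scene (63, array([597.7, 308.9, 174.5]), [array([597.7, 310.4]), array([37.4, 17.9]), np.float64(57.2)]) (672, array([605.9, 261.1,  65.6]), [array([617. , 291.4]), array([154. , 109.5]), np.float64(83.7)])
(136, array([ 589.9, -114.7,   94.5]), [array([ 591.8, -112.6]), array([29.2, 31.5]), np.float64(77.7)])
(90, array([587.3, -41.1,  92.8]), [array([589.1, -39.9]), array([25.1, 26.1]), np.float64(67.6)])
(218, array([578.3,  31. , 100.8]), [array([581.8,  32.9]), array([38.2, 36.5]), np.float64(87.9)])
(237, array([747.7, 139.3,  71.1]), [array([749.8, 141.6]), array([55.8, 56.8]), np.float64(71.2)]) (428, array([ 743.8, -191.9,   16.8]), [array([ 745.3, -190.8]), array([67.7, 69.8]), np.float64(77.0)])
```

View pics/scene9.png

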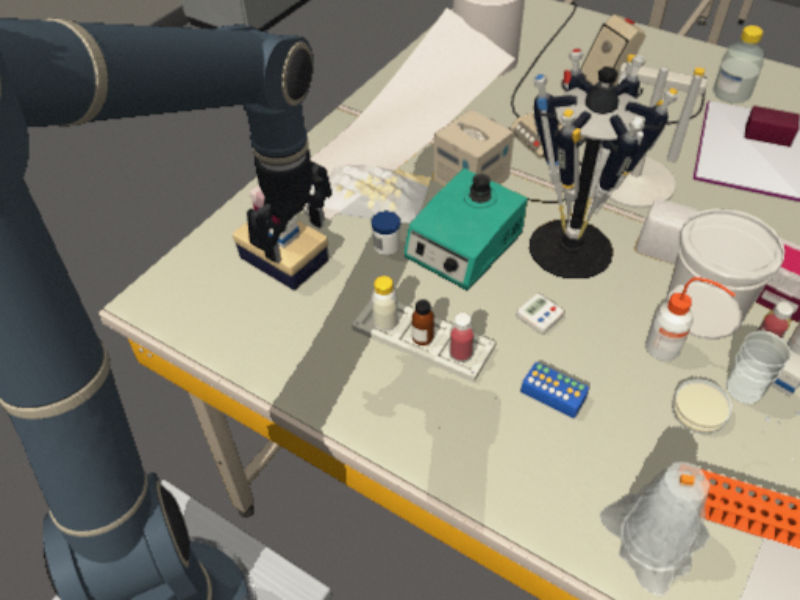

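The scene shows the bottles at (384,300), (423,322) and (461,338) in the right order, and the stack on the freezer box partly behind the gripper. The top view measures the stack square, 176 mm high. Handing in.

```bash
python3 -c "
from plant import robot
print(robot.close_job())"
```

```text
the job is handed in; nothing more can be done
None
```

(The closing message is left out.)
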